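# Press the probe cover home on the reading frame

### The arm

A 6-joint arm with a two-finger parallel gripper is mounted at the origin on the work surface. World frame = base frame: x ahead of the robot, y to its left, z up, the work surface at z = 0. Lengths are in m, angles in rad, forces in N, time in s.
With the tool pointing down it reaches from about 0.35 to 0.85 m from the base axis. Payload 8.1 kg.
Tool frame: the origin (TCP) lies between the finger pads; the fingertips stand 17 mm ahead of it and the grasp point (between the pads) lies 2 mm behind it; z points along the fingers, y is the line along which they close (so a half turn about z gives the same grasp; the last joint's range is limited). The gripper opens to 93 mm and grips with 3 to 60 N. Pads are 15 mm wide; open, the fingers measure 128 mm over their backs; the gripper's body (75 mm by 188 mm) begins 65 mm behind the grasp point.
Start: joints at [-1.354, 0.13, 1.488, -0, 1.523, -0.085], TCP at [0.178, -0.573, 0.236] pointing down, gripper open.
Joint ranges: [-2.96, 2.96], [-0.89, 2.26], [0.02, 2.5], [-1.34, 4.48], [0, 2.73], [-2.66, 2.66]. Speed limits (rad/s): [2.39, 2.39, 2.79, 3.14, 3.14, 3.14].

### API

Orientations are given as a rotation vector (axis times angle).
In Python, from bench import ctrl gives the robot as it stands.
- The arm moves only by the tool step_arm, never from a script. Its argument "moves" is one flat list of numbers, 7 for each row, row after row: the shift along the world's x, y, z as a fraction of full scale, then the turn, a rotation vector about the world's x, y, z as a fraction of full scale, then the opening, from -1 (shut) to 1 (fully open). In form: [dx, dy, dz, rx, ry, rz, claw, dx, dy, dz, rx, ry, rz, claw, ...]. A call has 1 to 20 rows; each row shifts and turns the commanded pose from where the row before left it; what a row does not reach is not made up. Full scale, the value 1, is 500 mm for a shift and 90 degrees for a turn. A row lasts 1/8 s, in which the tool goes at most 62.5 mm and 10.7 degrees, less where a joint would pass 70% of its speed; a pose out of reach is approached as far as the arm can. A call with a number of a shift or a turn outside -1 to 1 is refused whole. A call with a gripper value outside its range is refused whole. The fingers move at their own pace and stop on an object; the grip force is fixed at half the most. Time passes only in rows, so rows that do not move let the fingers close. It gives the time, the measured TCP pose, the force, the opening and the grip force at its end, in the units of the state.
- ctrl.sense(): the state, without advancing time (a new reading comes with each control period).
- ctrl.camera(name): name is "side" or "top"; returns the picture (480x640x3 uint8, red, green, blue); there is no depth.
- ctrl.calibration(name): a dict with "K" (3x3 intrinsics, pixels), "R" (3x3) and "t" (3): a world point X has camera coordinates R X + t. Camera axes: x right, y down, z forward; pixel columns grow to the right and rows downward; lengths in m; the calibration is good to about 2 mm. A picture is of the moment at which its call begins. calibration takes no time and is no camera call.
- ctrl.finish_job(): hands the job in; it is judged then, once.
Trained networks look in the newest picture that a camera, given by its name, has taken for a name from the list of things; names that differ only in an ending like _2 or _b are one class to them, and where a whole thing is asked for, a point or a joint stands for the part that bears it (a point fixed in the world has none). Each returns a list of dicts, best first, with "confidence" (0 to 1); they miss things now and then, are a little off and sometimes report something else, mostly with a low value. They report only what shows in the picture. A call takes as long as a camera call. They do not tell look-alikes from the thing itself.
- ctrl.boxes_of(thing, camera): "box" ([left, top, right, bottom] in pixels, round what is visible of it).
- ctrl.silhouettes(thing, camera): "pixels" (480x640 bool, what is visible of it) and "box" ([left, top, right, bottom] in pixels, round what is visible of it).
- ctrl.spot_point(thing, camera): "point" ([row, column] in pixels: a listed point, or the origin of a listed thing).
The state is a dict: "time_s": time; "joints": joint angles; "qd": joint speeds; "effort": joint torques, N m; "eef_pos": TCP position; "tool_rot": TCP orientation; "contact_force": force on the tool from outside, world axes, zero at the start; "wrist_torque": the same for the moment, N m; "finger_gap": opening from 0.0 (shut) to 1.0 (fully open); "gripper_force": force on a finger pad.
Only numpy, scipy, OpenCV 4.12 (cv2) and the standard library are available. Lean on these libraries where they do the work, as an engineer would, in place of code of your own. Each camera call takes 0.05 s, during which the arm holds its last target. There are 200 camera calls.

### The job

An engine controller sits in the bench reading frame and I only need a quick read of its chip. Turn the wing of the quarter-turn fastener on the frame's front rail until it lines up with the slot in the probe cover, then lift the cover by its bar handle, set it on the frame with the wing through its slot, and press it down flush against the frame. Do not lock it: finish while still holding the cover pressed home on its springs, leaving the tools and parts lying around where they are.

Things in the scene. Friction and masses are not known exactly. Their poses are not given: they have to be found in the camera images.
- frame: Reading frame, fixed to the bench: base plate 180 x 210 mm, the controller clamped on it (black plugs towards +x), and above it an aluminium frame plate 143 (x) x 172 (y) mm, its top 62 mm above the bench, with a 74 (x) x 108 (y) mm window. Origin on the bench under the window's middle, z up; its -x side is the front rail with the fastener. Only the wing and 4 pins stand above the plate.
- frame_seat (a point): Middle of the window, level with the frame plate's top; axes of the frame. The cover's underside (cover_seat) belongs here at the same yaw. Four brass spring pins at x -56 and +50, y +-62 mm stand 6 mm above the plate and carry the cover 6 mm proud; about 12 N in all (3 N is the cover's weight) pushes them level with the plate, where the cover meets solid metal.
- wing (a point): Dark steel wing of the quarter-turn fastener: 32 mm long (its y axis), 8 mm thick (its x axis), from 8 to 28 mm above the frame plate's top, on a 10 mm round neck at the middle of the front rail, 56 mm in front (-x) of the window's middle. This point is on its upright turning axis, 20 mm above the plate's top.
- fastener (a joint): Turn of the wing about the upright axis, rad, growing counter-clockwise seen from above. At 0 or 3.14 it lies along the frame's y, in line with the slot of a cover set on the frame (both are right); at 1.57 it lies across (locked). Starts between 0.7 and 2.44. Friction about 0.06 N m holds it where it is left; it turns either way, with stops only at -0.9 and 4.0.
- cover_handle (a point): Middle of the bar handle of the loose probe cover (about 0.3 kg): aluminium bar 90 mm long (its y axis), 12 mm wide, 12 mm tall, on two posts 82 mm apart, with 28 mm free between bar and plate. It is 54 mm above the cover's foot (the bench at the start) and 40 mm above the plate's underside. Axes of the cover: z up, -x towards the edge with the slot.
- cover_seat (a point): Middle of the underside of the cover's black plate, straight under the handle; axes of the cover. The plate is 6 mm thick and reaches 72 mm to -x, 62 mm to +x and 75 mm to either side. Under it a grey pin block, 66 (x) x 100 (y) mm, goes 14 mm down (the cover stands on it on the bench) and fits the frame's window with 4 mm to spare all round.
- cover_slot (a point): Middle of the slot through the cover's plate, at the plate's underside, 56 mm to -x of cover_seat; 16 mm wide (x) and 42 mm long (y), so that the wing passes it with 4 to 5 mm to spare all round when in line.
- screw_dish: Bystander: round steel dish, 76 mm wide and 20 mm tall, behind (+x of) the frame.
- screwdriver: Bystander: screwdriver 170 mm long with a black handle, on the bench behind (+x of) the cover's starting place.
- plug_shell: Bystander: black plug shell, 30 x 46 x 26 mm, between the frame's and the cover's starting places, nearer the robot.
- pry_tool: Bystander: flat black pry tool, 170 x 18 x 6 mm, lying nearer the robot.
- penlight: Bystander: slim aluminium penlight, 124 mm long and 19 mm thick, lying between the frame's and the cover's starting places, farther from the robot.
Mind the look-alikes: they are no part of the job. What is shaped like the part that bears cover_handle but orange or red is not meant.

How it is judged:
By the outcome, as a careful person would: the job done as asked, in the order asked, and still so for the second after the job is handed in, while the arm keeps its last pose, push and grip.
It also fails if it takes over 58 s, if anything falls off the work surface, if the arm or the gripper's body presses on something with over 40 N, if the wrist force passes 120 N, or if a joint passes its speed limit or range.

## Working session

There is one attempt and no reset: what is moved stays moved. The work goes in short steps, Python scripts to look and compute and a tool call to move; the robot and the scene stay as the last step left them, time stands still between calls to the robot, and variables do not carry over. Pictures are saved under pics/ and viewed, at most 10 in all, crops included, and the job is handed in when it is done.

Besides the shell and the picture viewer there is one more tool, called after "Emit:" as a command line: name --argument value ..., lists and objects as JSON in quotes. step_arm: Moves the arm, as the interface text tells. Its arguments: {"type":"object","properties":{"moves":{"type":"array","items":{"type":"number"}}},"required":["moves"]}

```bash
mkdir -p pics; ls; cat > h.py <<'E'
import numpy as np, cv2
from bench import ctrl
def snap(c,name=None):
    im=np.array(ctrl.camera(c))
    if name: cv2.imwrite(f'pics/{name}.png',im[:,:,::-1])
    return im
def ray(c,px):  # px=(col,row)
    k=ctrl.calibration(c);K,R,t=map(np.array,(k['K'],k['R'],k['t']))
    d=R.T@np.linalg.solve(K,[px[0],px[1],1.]);return -R.T@t,d
def atz(c,px,z):
    o,d=ray(c,px);return o+d*(z-o[2])/d[2]
def proj(c,X):
    k=ctrl.calibration(c);K,R,t=map(np.array,(k['K'],k['R'],k['t']))
    p=K@(R@np.array(X)+t);return p[:2]/p[2]
def tri(p1,p2): # top px, side px
    A=0;b=0
    for c,p in(('top',p1),('side',p2)):
        o,d=ray(c,p);d=d/np.linalg.norm(d);P=np.eye(3)-np.outer(d,d);A=A+P;b=b+P@o
    return np.linalg.solve(A,b)
E
python3 - <<'E'
from h import *
a=snap('top','t0');b=snap('side','s0')
for c in('top','side'):
    print(c,-np.array(ctrl.calibration(c)['R']).T@ctrl.calibration(c)['t'])
    for n in('frame_seat','wing','cover_handle','cover_seat','cover_slot'):
        print(n,[(np.round(d['point'],1).tolist(),round(d['confidence'],2)) for d in ctrl.spot_point(n,c)[:4]])
E
```

```text
pics
top [ 0.14883026 -0.2146372   1.85882031]
frame_seat [([206.0, 162.3], 0.69), ([226.2, 157.0], 0.22)]
wing [([226.6, 158.8], 0.57)]
cover_handle [([226.1, 322.9], 0.88), ([322.0, 352.9], 0.74), ([194.7, 451.5], 0.71), ([276.4, 475.5], 0.6)]
cover_seat [([321.8, 356.9], 0.93), ([277.3, 475.8], 0.92), ([197.4, 447.8], 0.7), ([232.7, 322.5], 0.68)]
cover_slot [([213.1, 458.2], 0.98), ([261.0, 477.3], 0.69), ([246.1, 332.6], 0.59)]
side [0.18913087 0.6514263  0.68325205]
frame_seat [([404.6, 189.3], 0.86)]
wing [([403.1, 219.6], 0.48), ([261.7, 333.3], 0.47), ([243.4, 302.2], 0.26)]
cover_handle [([172.4, 395.9], 0.92), ([243.3, 309.0], 0.89), ([172.9, 309.9], 0.75), ([241.1, 431.3], 0.71)]
cover_seat [([189.5, 312.5], 0.97), ([187.2, 393.2], 0.69), ([258.2, 428.0], 0.62), ([257.8, 307.8], 0.57)]
cover_slot [([180.0, 379.3], 0.96), ([261.2, 332.8], 0.65), ([183.3, 333.2], 0.56)]
```

View pics/t0.png

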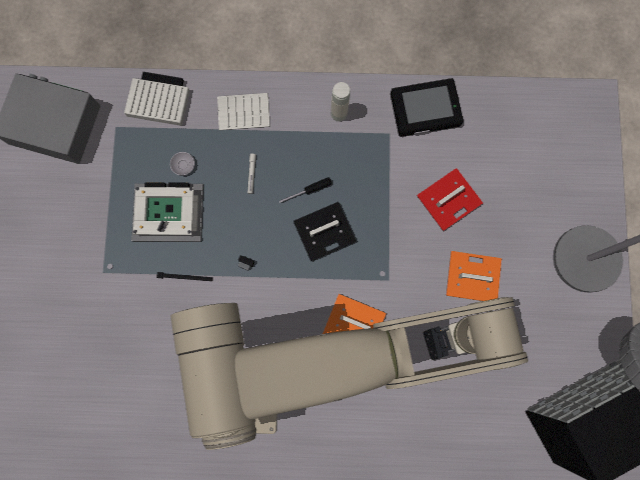

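View pics/s0.png

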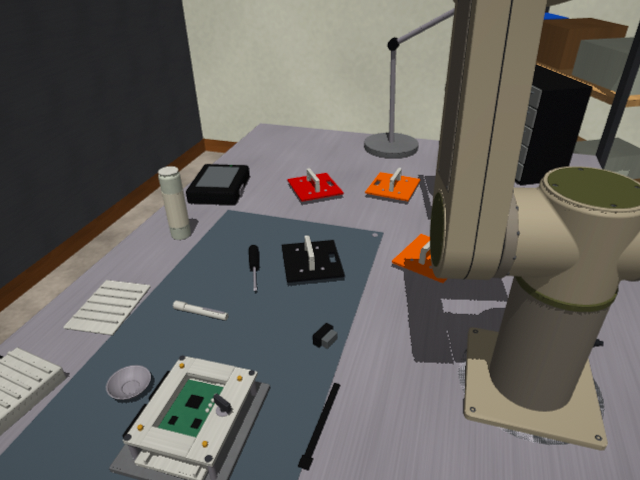

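The top view shows the frame at about (166,212), with the fastener at (163,227). There are four cover-like things:
- black (323,229)
- orange (353,318)
- orange (475,277)
- red (450,195)

Only the black one fits the "black plate" description. I'll confirm it with an enlarged crop.

```bash
python3 - <<'E'
from h import *
t=cv2.imread('pics/t0.png');s=cv2.imread('pics/s0.png')
r=lambda im,x,y,w,h,W,H:cv2.resize(im[y:y+h,x:x+w],(W,H),interpolation=cv2.INTER_CUBIC)
cv2.imwrite('pics/c1.png',np.hstack([r(t,125,172,80,80,400,400),r(t,287,195,80,80,400,400)]))
cv2.imwrite('pics/c2.png',np.hstack([r(s,112,345,160,130,480,390),r(s,270,225,80,97,320,388+2)]))
for c in('top','side'):
    for n in('frame','cover_handle','fastener'):
        for d in ctrl.silhouettes(n,c)[:4]: print(c,n,np.round(d['box']),d['confidence'],d['pixels'].sum())
E
```

```text
top frame [127. 180. 201. 243.] 0.89 4154
top cover_handle [447. 247. 500. 300.] 0.96 2184
top cover_handle [416. 168. 484. 230.] 0.92 2055
top cover_handle [325. 293. 383. 329.] 0.65 1446
top cover_handle [292. 198. 353. 260.] 0.59 2114
side frame [112. 356. 272. 480.] 0.73 13448
side cover_handle [280. 234. 343. 283.] 0.92 2109
side cover_handle [368. 168. 420. 202.] 0.91 1043
side cover_handle [390. 234. 449. 283.] 0.85 1148
side cover_handle [286. 168. 349. 202.] 0.84 1040
side fastener [213. 396. 232. 413.] 0.5 198
```

View pics/c1.png

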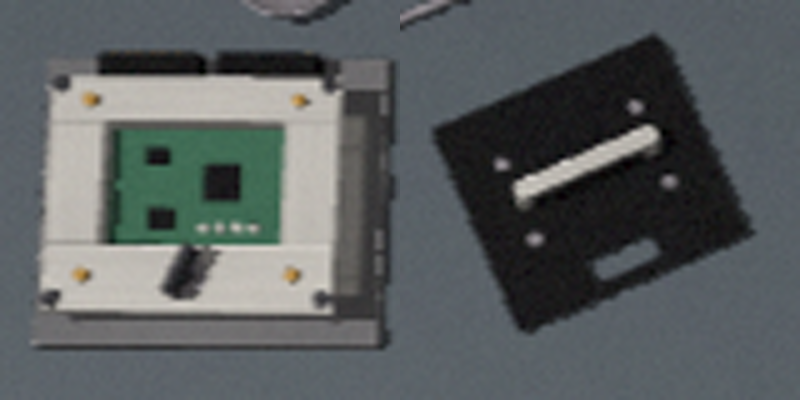

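View pics/c2.png

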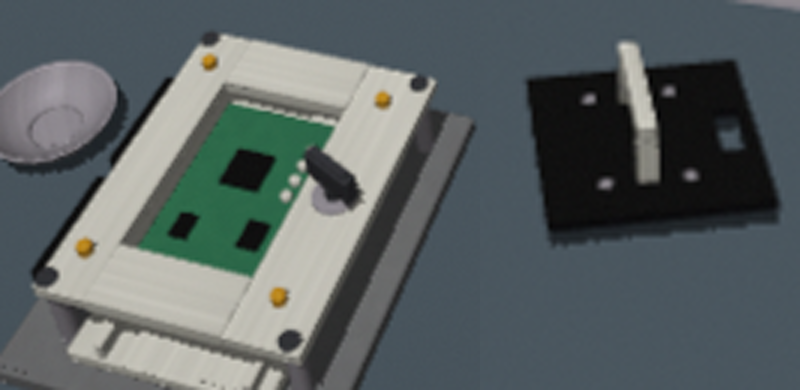

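The crops confirm the black cover: it has a light bar handle, and its slot is at top (332,246). The orange and red ones are look-alikes. The wing stands about 20° off the frame's x direction, so it's across. Next I'll fit the poses against both cameras.

```bash
cat >> h.py <<'E'
from scipy.optimize import least_squares, minimize
S=6
def T(p,q): # p=(x,y,yaw), q local Nx3
    q=np.array(q,float);c,s=np.cos(p[2]),np.sin(p[2])
    return np.c_[p[0]+c*q[:,0]-s*q[:,1],p[1]+s*q[:,0]+c*q[:,1],q[:,2]]
def box(x0,x1,y0,y1,z0,z1): return [(x,y,z) for x in(x0,x1) for y in(y0,y1) for z in(z0,z1)]
def fill(m,c,P,roi,v):
    u=np.array([proj(c,X) for X in P]);u=((u+.5-roi[:2])*S*16-8).round().astype(np.int32)
    cv2.fillConvexPoly(m,cv2.convexHull(u),v,shift=4)
def dark(im,roi,th):
    x,y,w,h=roi
    g=cv2.resize(im[y:y+h,x:x+w].max(2),(w*S,h*S),interpolation=cv2.INTER_CUBIC);return g<th
def pins(im,c,roi):
    x,y,w,h=roi;a=im[y:y+h,x:x+w].astype(float);o=np.clip(a[...,0]-a[...,2]-40,0,None)
    m=(o>15).astype(np.uint8);n,l,st,ce=cv2.connectedComponentsWithStats(m,connectivity=8)
    out=[]
    for i in range(1,n):
        yy,xx=np.nonzero(l==i);wt=o[yy,xx];out.append((wt.sum(),x+(xx*wt).sum()/wt.sum(),y+(yy*wt).sum()/wt.sum()))
    return np.array(sorted(out)[::-1][:4])
E
python3 - <<'E'
from h import *
rd=lambda n:cv2.imread(f'pics/{n}.png')[:,:,::-1]
ims={'top':rd('t0'),'side':rd('s0')}
PL=[(x,y,.0675) for x in(-.056,.05) for y in(-.062,.062)]
obs={'top':pins(ims['top'],'top',(125,172,80,70)),'side':pins(ims['side'],'side',(112,345,160,130))}
for c in obs: print(c,obs[c].round(1).tolist())
def res(p,cs):
    r=[]
    for c in cs:
        u=np.array([proj(c,X) for X in T(p,PL)])
        for o in obs[c][:,1:]: r+=list((o-u)[np.argmin(((o-u)**2).sum(1))]*{'top':3.5,'side':1.5}[c])
    return r
p0=list(atz('top',(163,213),.062)[:2])+[0]
F=None
for cs in(['top'],['side'],['top','side']):
    s=least_squares(res,p0,args=(cs,),x_scale=[.01,.01,.05]);F=s.x;print(cs,s.x.round(4),np.round(s.fun,1))
def wingc(w,c,roi,D):
    m=np.zeros(D.shape,np.uint8);b=T([w[0],w[1],w[2]],box(-.004,.004,-.016,.016,.070,.090))
    fill(m,c,b,roi,1);m=m>0;return 1-(m&D).sum()/(m|D).sum()
def fit(f,x0,d):
    return minimize(f,x0,method='Nelder-Mead',options=dict(initial_simplex=[x0]+[np.array(x0)+np.eye(3)[i]*d[i] for i in range(3)],xatol=1e-4,fatol=1e-4))
wx=T(F,[(-.056,0,0)])[0]
R={'top':(155,214,18,22),'side':(208,390,26,28)};DW={c:dark(ims[c],R[c],95) for c in R}
if 1:
    for c in(['top'],['side'],['top','side']):
        best=min((fit(lambda w:sum(wingc(w,k,R[k],DW[k]) for k in c),[wx[0],wx[1],a],[.004,.004,.2]) for a in np.arange(0,3.1,.5)),key=lambda s:s.fun)
        print('wing',wx[:2].round(4),c,best.x.round(4),best.fun)
RC={'top':(285,192,75,75),'side':(272,225,80,68)};DC={c:dark(ims[c],RC[c],62) for c in RC}
def cov(p,c):
    D=DC[c];m=np.zeros(D.shape,np.uint8)
    fill(m,c,T(p,box(-.072,.062,-.075,.075,.014,.020)),RC[c],1)
    fill(m,c,T(p,[(x,y,.02) for x in(-.064,-.048) for y in(-.021,.021)]),RC[c],0)
    fill(m,c,T(p,box(-.006,.006,-.045,.045,.048,.060)),RC[c],0)
    m=m>0;return 1-(m&D).sum()/(m|D).sum()
a=atz('top',(323,228),.05)
for c in(['top'],['side'],['top','side']):
    s=fit(lambda p:sum(cov(p,k) for k in c),[a[0],a[1],.4],[.01,.01,.1]);s=fit(lambda p:sum(cov(p,k) for k in c),s.x,[.004,.004,.05]);print('cover',c,s.x.round(4),s.fun)
k=[cv2.cvtColor((DC[c]*255).astype(np.uint8),0) if 0 else None for c in()]
print({n:[x.round(2).tolist() if hasattr(x,'round') else x for x in [np.array(ctrl.sense()[n])]] for n in('eef_pos','tool_rot')})
E
```

```text
top [[240.0, 140.6, 226.4], [232.0, 182.7, 226.5], [214.0, 184.3, 191.6], [213.0, 142.5, 191.5]]
side [[2294.0, 204.2, 443.2], [2153.0, 139.5, 426.8], [1594.0, 239.0, 377.6], [1424.0, 181.2, 364.9]]
['top'] [0.5293 0.2433 0.0231] [ 0.  -0.2 -0.2 -0.5  0.2  0.3 -0.   0.4]
['side'] [0.528  0.2472 0.0209] [-0.2 -0.3  0.3 -0.  -0.2  0.3  0.   0.3]
['top', 'side'] [0.5292 0.2446 0.0223] [ 1.7 -0.3  1.5 -0.7  1.7  0.1  1.5  0.3 -0.5  2.3 -0.2  2.3 -0.2  2.3
 -0.1  2.1]Traceback (most recent call last):
  File "<stdin>", line 26, in <module>
  File "<stdin>", line 26, in <genexpr>
  File "<stdin>", line 21, in fit
    res = _minimize_neldermead(fun, x0, args, callback, bounds=bounds,
                               **options)
    fxr = func(xr)
    fx = function(np.copy(x), *(wrapper_args + args))
  File "<stdin>", line 26, in <lambda>
  File "<stdin>", line 26, in <genexpr>
  File "<stdin>", line 19, in wingc
  File "h.py", line 27, in fill
    u=np.array([proj(c,X) for X in P]);u=((u+.5-roi[:2])*S*16-8).round().astype(np.int32)
                ~~~~^^^^^
  File "h.py", line 13, in proj
    k=ctrl.calibration(c);K,R,t=map(np.array,(k['K'],k['R'],k['t']))
ValueError: time passes only in moves, steps and waits
```

```bash
python3 - <<'E'
s=open('h.py').read()
s=s.replace("from bench import ctrl\n","from bench import ctrl\nCAL={c:{k:np.array(v) for k,v in ctrl.calibration(c).items() if k in 'KRt'} for c in('top','side')}\n").replace("k=ctrl.calibration(c);K","k=CAL[c];K")
s+='''
def wingc(w,c,roi,D):
    m=np.zeros(D.shape,np.uint8);b=T(w,box(-.004,.004,-.016,.016,.070,.090))
    fill(m,c,b,roi,1);m=m>0;return 1-(m&D).sum()/(m|D).sum()
def fit(f,x0,d):
    x0=np.array(x0);return minimize(f,x0,method='Nelder-Mead',options=dict(initial_simplex=[x0]+[x0+np.eye(3)[i]*d[i] for i in range(3)],xatol=1e-4,fatol=1e-4))
def cov(p,c,RC,D):
    m=np.zeros(D.shape,np.uint8)
    fill(m,c,T(p,box(-.072,.062,-.075,.075,.014,.020)),RC,1)
    fill(m,c,T(p,[(x,y,.02) for x in(-.064,-.048) for y in(-.021,.021)]),RC,0)
    fill(m,c,T(p,box(-.006,.006,-.045,.045,.048,.060)),RC,0)
    m=m>0;return 1-(m&D).sum()/(m|D).sum()
'''
open('h.py','w').write(s)
E
cat > m.py <<'E'
from h import *
rd=lambda n:cv2.imread(f'pics/{n}.png')[:,:,::-1]
ims={'top':rd('t0'),'side':rd('s0')}
wx=T([.5292,.2446,.0223],[(-.056,0,0)])[0]
R={'top':(155,214,18,22),'side':(208,390,26,28)};DW={c:dark(ims[c],R[c],95) for c in R}
for c in('top','side'):
    best=min((fit(lambda w:wingc(w,c,R[c],DW[c]),[wx[0],wx[1],a],[.004,.004,.2]) for a in np.arange(0,3.1,.5)),key=lambda s:s.fun)
    print('wing',wx[:2].round(4),c,best.x.round(4),best.fun)
RC={'top':(285,192,75,75),'side':(272,225,80,68)}
a=atz('top',(323,228),.05)
for c in('top','side'):
  for th in(50,62):
    D=dark(ims[c],RC[c],th);f=lambda p:cov(p,c,RC[c],D)
    s=fit(f,[a[0],a[1],.4],[.01,.01,.1]);s=fit(f,s.x,[.004,.004,.05]);print('cover',c,th,s.x.round(4),s.fun)
E
python3 m.py
```

```text
wing [0.4732 0.2434] top [0.4731 0.2393 1.1755] 0.5329060882425438
wing [0.4732 0.2434] side [0.4712 0.2476 1.1294] 0.15098085007006068
cover top 50 [ 0.4864 -0.2352  0.4391] 0.06570006374696524
cover top 62 [ 0.487  -0.2351  0.4347] 0.07638696757703911
cover side 50 [ 0.4824 -0.2228  0.4368] 0.12069769248698625
cover side 62 [ 0.4816 -0.2215  0.4375] 0.12033258130751101
```

```bash
python3 - <<'E'
from h import *
from scipy.spatial.transform import Rotation as Ro
s=ctrl.sense();print(s['time_s'],np.round(s['eef_pos'],4),np.round(s['tool_rot'],4),s['finger_gap']);print(Ro.from_rotvec(s['tool_rot']).as_matrix().round(3))
print(atz('top',(322.9,226.1),.054),atz('side',(309,243.3),.054),tri((322.9,226.1),(309,243.3)))
print(atz('top',(332.6,246.1),.02),atz('side',(332.8,261.5),.02))
print(atz('top',(158.8,226.6),.082),atz('side',(219.6,403.1),.082))
E
```

```text
0.9 [ 0.1784 -0.5729  0.2357] [3.1058 0.4722 0.    ] 0.9990613856174299
[[ 0.955  0.297  0.   ]
 [ 0.297 -0.955 -0.   ]
 [ 0.     0.    -1.   ]]
[ 0.48970207 -0.23106528  0.054     ] [ 0.49024185 -0.24571386  0.054     ] [ 0.48659004 -0.23120337  0.06422733]
[ 0.4360393  -0.26182362  0.02      ] [ 0.42807169 -0.23498297  0.02      ]
[0.47038328 0.24676159 0.082     ] [0.47432029 0.24867998 0.082     ]
```

Emit:
step_arm --moves '[0.054,0.0818,0,0,0,0.077,-0.2,0.054,0.0818,0,0,0,0.077,-0.2,0.054,0.0818,0,0,0,0.077,-0.2,0.054,0.0818,0,0,0,0.077,-0.2,0.054,0.0818,0,0,0,0.077,-0.2,0.054,0.0818,0,0,0,0.077,-0.2,0.054,0.0818,0,0,0,0.077,-0.2,0.054,0.0818,0,0,0,0.077,-0.2,0.054,0.0818,0,0,0,0.077,-0.2,0.054,0.0818,0,0,0,0.077,-0.2,0.0049,0.0818,-0.01,0,0,0.077,-0.2,0.0049,0.0818,-0.01,0,0,0.077,-0.2,0.0049,0.0818,-0.01,0,0,0.077,-0.2,0.0049,0.0818,-0.01,0,0,0.077,-0.2,0.0049,0.0818,-0.01,0,0,0.077,-0.2,0.0049,0.0818,-0.01,0,0,0.077,-0.2,0.0049,0.0818,-0.01,0,0,0.077,-0.2,0.0049,0.0818,-0.01,0,0,0.077,-0.2,0.0049,0.0818,-0.01,0,0,0.077,-0.2,0.0049,0.0818,-0.01,0,0,0.077,-0.2]'

```text
time_s: 3.4
eef_pos: [0.4729, 0.2466, 0.1857]
tool_rot: [0.65, 3.073, 0.0]
contact_force: [0.5, -0.7, 0.1]
finger_gap: 0.399
gripper_force: 0.0
```

```bash
cat > st.py <<'E'
from h import *
from scipy.spatial.transform import Rotation as Ro
def st():
    s=ctrl.sense();M=Ro.from_rotvec(s['tool_rot']).as_matrix()
    print('t',round(s['time_s'],2),'p',np.round(s['eef_pos'],4),'yang',np.degrees(np.arctan2(M[1,1],M[0,1])).round(2),'z',M[:,2].round(3),'F',np.round(s['contact_force'],1),'gap',round(s['finger_gap']*93,1),'q',np.round(s['joints'],2))
    return s
E
python3 - <<'E'
from st import *
st();t=snap('top','t1');s=snap('side','s1')
r=lambda im,x,y,w,h,W,H:cv2.resize(im[y:y+h,x:x+w],(W,H),interpolation=cv2.INTER_CUBIC)
p=proj('side',ctrl.sense()['eef_pos']);print(p,proj('top',ctrl.sense()['eef_pos']))
cv2.imwrite('pics/c3.png',np.hstack([r(t,105,160,120,100,400,400),r(s,112,300,160,160,400,400)])[:,:,::-1])
E
```

```text
t 3.4 p [0.4729 0.2466 0.1857] yang 66.13 z [ 0.001  0.    -1.   ] F [ 0.5 -0.7  0.1] gap 37.1 q [ 0.38 -0.02  1.74 -0.    1.43 -0.77]
[211.84100672 355.58299511] [149.07974788 219.02896969]
```

View pics/c3.png

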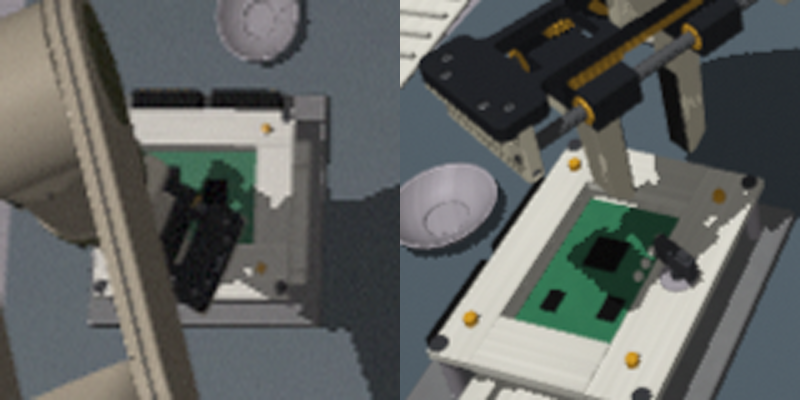

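The top crop shows the gripper above the frame. In the side crop the open fingers straddle the wing direction, with tips near side px (202,376) and (229,360), and the wing at about (221,402). I'll descend and grip the wing.

Emit:
step_arm --moves '[0,-0.003,-0.05,0,0,0,-0.2,0,0,-0.05,0,0,0,-0.2,0,0,-0.05,0,0,0,-0.2,0,0,-0.04,0,0,0,-0.2,0,0,-0.012,0,0,0,-0.2,0,0,0,0,0,0,-0.2]'

```text
time_s: 4.25
eef_pos: [0.4729, 0.2433, 0.0848]
tool_rot: [-0.657, -3.072, 0.0]
contact_force: [-0.2, 0.2, -0.0]
finger_gap: 0.403
gripper_force: 0.0
```

Emit:
step_arm --moves '[0,0,0,0,0,0,-0.6,0,0,0,0,0,0,-0.6,0,0,0,0,0,0,-0.8,0,0,0,0,0,0,-0.8]'

```text
time_s: 4.75
eef_pos: [0.4733, 0.2441, 0.0851]
tool_rot: [0.656, 3.071, 0.002]
contact_force: [1.2, 2.7, -0.6]
finger_gap: 0.108
gripper_force: 1.5
```

```bash
python3 -c "
from st import *
st()"
```

```text
t 4.75 p [0.4733 0.2441 0.0851] yang 65.9 z [ 0.001  0.001 -1.   ] F [ 1.2  2.7 -0.6] gap 10.1 q [ 0.38  0.07  1.83  0.    1.23 -0.77]
```

Emit:
step_arm --moves '[0,0,0,0,0,0,-1,0,0,0,0,0,0,-1]'

```text
time_s: 5.0
eef_pos: [0.4734, 0.2442, 0.0851]
tool_rot: [0.656, 3.071, 0.002]
contact_force: [1.4, 4.8, 0.2]
finger_gap: 0.083
gripper_force: 29.9
```

```bash
python3 -c "
from st import *
print(st()['gripper_force'])"
```

```text
t 5.0 p [0.4734 0.2442 0.0851] yang 65.9 z [ 0.001  0.001 -1.   ] F [1.4 4.8 0.2] gap 7.8 q [ 0.38  0.07  1.83  0.    1.23 -0.77]
29.932638108730316
```

Emit:
step_arm --moves '[0,0.001,0,0,0,-0.09,-1,0,0,0,0,0,-0.09,-1,0,0,0,0,0,-0.09,-1,0,0,0,0,0,-0.09,-1,0,0,0,0,0,-0.09,-1,0,0,0,0,0,-0.09,-1,0,0,0,0,0,-0.09,-1,0,0,0,0,0,-0.088,-1,0,0,0,0,0,0,-1]'

```text
time_s: 6.12
eef_pos: [0.4733, 0.2442, 0.0851]
tool_rot: [2.195, 2.246, 0.001]
contact_force: [1.9, 2.3, 2.9]
finger_gap: 0.085
gripper_force: 30.0
```

```bash
python3 -c "
from st import *
print(st()['gripper_force'])"
```

```text
t 6.12 p [0.4733 0.2442 0.0851] yang 1.31 z [ 0.001  0.    -1.   ] F [1.9 2.3 2.9] gap 7.9 q [ 0.38  0.07  1.83 -0.    1.23  0.36]
29.99241605401039
```

Emit:
step_arm --moves '[0,0,0,0,0,0,-0.2,0,0,0,0,0,0,-0.2,0,0,0.05,0,0,0,-0.2,0,0,0.08,0,0,0,-0.2,0,0,0.1,0,0,0,-0.2,0.0025,-0.0954,0,0,0,0.0263,-0.2,0.0025,-0.0954,0,0,0,0.0263,-0.2,0.0025,-0.0954,0,0,0,0.0263,-0.2,0.0025,-0.0954,0,0,0,0.0263,-0.2,0.0025,-0.0954,0,0,0,0.0263,-0.2,0.0025,-0.0954,0,0,0,0.0263,-0.2,0.0025,-0.0954,0,0,0,0.0263,-0.2,0.0025,-0.0954,0,0,0,0.0263,-0.2,0.0025,-0.0954,0,0,0,0.0263,-0.2,0.0025,-0.0954,0,0,0,0.0263,-0.2]'

```text
time_s: 8.0
eef_pos: [0.4847, -0.2344, 0.1992]
tool_rot: [-1.685, -2.65, 0.0]
contact_force: [-0.1, 0.5, -0.0]
finger_gap: 0.398
gripper_force: 0.0
```

```bash
cat > m2.py <<'E'
from st import *
st();t=snap('top','t2');s=snap('side','s2');ims={'top':t,'side':s}
R={'top':(155,214,18,22),'side':(208,390,26,28)}
for c,th in(('top',130),('side',95)):
    D=dark(ims[c],R[c],th)
    b=min((fit(lambda w:wingc(w,c,R[c],D),[.4733,.2442,a],[.004,.004,.2]) for a in(-.3,0,.3)),key=lambda s:s.fun);print('wing',c,b.x.round(4),round(b.fun,3))
r=lambda im,x,y,w,h,W,H:cv2.resize(im[y:y+h,x:x+w],(W,H),interpolation=cv2.INTER_CUBIC)
cv2.imwrite('pics/c4.png',np.hstack([r(t,125,172,80,80,400,400),r(s,250,180,120,120,400,400)])[:,:,::-1])
E
python3 m2.py
```

```text
t 8.0 p [ 0.4847 -0.2344  0.1992] yang 25.08 z [-0.001  0.    -1.   ] F [-0.1  0.5 -0. ] gap 37.0 q [-0.55 -0.02  1.71 -0.    1.45 -0.98]
wing top [0.4735 0.2403 0.0377] 0.752
wing side [0.4705 0.2477 0.0902] 0.165
```

View pics/c4.png

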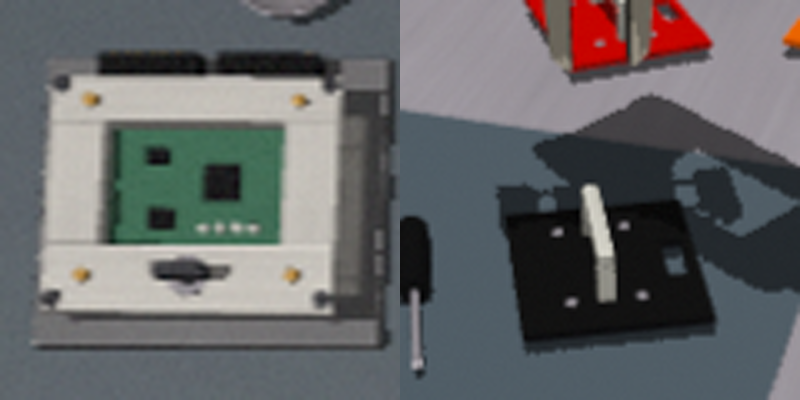

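The wing now lies along the frame's y, in the crop at about (188,270). The cover's bar is upright and free under the open fingers. Descending to grip the bar.

Emit:
step_arm --moves '[0.0036,0.0038,-0.06,0,0,0,-0.2,0,0,-0.06,0,0,0,-0.2,0,0,-0.06,0,0,0,-0.2,0,0,-0.06,0,0,0,-0.2,0,0,-0.04,0,0,0,-0.2,0,0,-0.018,0,0,0,-0.2,0,0,0,0,0,0,-0.2,0,0,0,0,0,0,-0.5,0,0,0,0,0,0,-0.6,0,0,0,0,0,0,-0.7,0,0,0,0,0,0,-1,0,0,0,0,0,0,-1,0,0,0,0,0,0,-1]'

```text
time_s: 9.72
eef_pos: [0.4871, -0.2313, 0.051]
tool_rot: [1.689, 2.648, -0.001]
contact_force: [-4.4, -1.2, 5.5]
finger_gap: 0.126
gripper_force: 30.0
```

```bash
python3 -c "
from st import *
print(st()['gripper_force'])"
```

```text
t 9.72 p [ 0.4871 -0.2313  0.051 ] yang 24.94 z [ 0. -0. -1.] F [-4.4 -1.2  5.5] gap 11.7 q [-0.54  0.14  1.83 -0.    1.17 -0.97]
29.99973624944687
```

Emit:
step_arm --moves '[0,0,0.03,0,0,0,-1,0,0,0.07,0,0,0,-1,0,0,0.1,0,0,0,-1,0,0,0.1,0,0,0,-1,0.003,0.04,0,0,0,-0.0101,-1,0.007,0.0794,0,0,0,-0.0219,-1,0.007,0.0794,0,0,0,-0.0219,-1,0.007,0.0794,0,0,0,-0.0219,-1,0.007,0.0794,0,0,0,-0.0219,-1,0.007,0.0794,0,0,0,-0.0219,-1,0.007,0.0794,0,0,0,-0.0219,-1,0.007,0.0794,0,0,0,-0.0219,-1,0.007,0.0794,0,0,0,-0.0219,-1,0.007,0.0794,0,0,0,-0.0219,-1,0.007,0.0794,0,0,0,-0.0219,-1,0.007,0.0794,0,0,0,-0.0219,-1,0.004,0.04,0,0,0,-0.0118,-1,0,0,0,0,0,0,-1]'

```text
time_s: 11.98
eef_pos: [0.5285, 0.2474, 0.2006]
tool_rot: [-2.193, -2.248, 0.0]
contact_force: [-0.8, -0.5, -3.4]
finger_gap: 0.127
gripper_force: 30.0
```

```bash
cat > m3.py <<'E'
from st import *
import sys
n=sys.argv[1]
st();t=snap('top','t'+n);s=snap('side','s'+n)
for c in('top','side'):
    for d in ctrl.silhouettes('cover_handle',c)[:1]: print(c,np.round(d['box']),d['confidence'])
r=lambda im,x,y,w,h,W,H:cv2.resize(im[y:y+h,x:x+w],(W,H),interpolation=cv2.INTER_CUBIC)
cv2.imwrite(f'pics/c{n}.png',np.hstack([r(t,105,160,120,120,320,320),r(s,92,240,210,210,480,480)[:320] if 0 else r(s,92,300,240,160,480,320)])[:,:,::-1])
E
python3 m3.py 5
```

```text
t 11.97 p [0.5285 0.2474 0.2006] yang 1.43 z [-0.001  0.    -1.   ] F [-0.8 -0.5 -3.4] gap 11.8 q [0.35 0.1  1.58 0.   1.46 0.32]
top [449. 248. 500. 302.] 0.94
side [288. 167. 348. 201.] 0.9
```

View pics/c5.png

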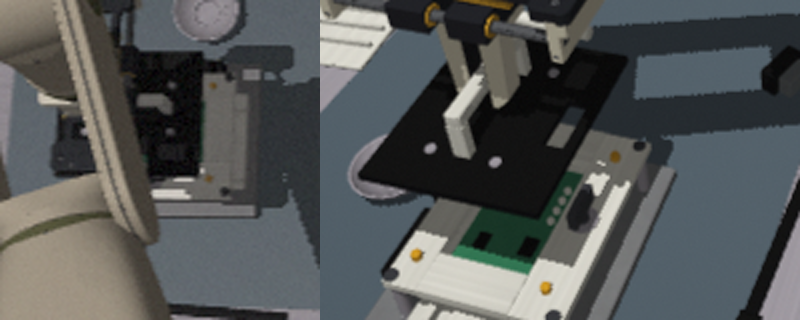

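```bash
cat > m4.py <<'E'
from st import *
import sys
n,rows=sys.argv[1],int(sys.argv[2])
im=cv2.imread(f'pics/s{n}.png')[:,:,::-1];s=st();p=s['eef_pos'];z=p[2]-.051
roi=(100,rows,160,440-rows)
def model(q):
    m=np.zeros((roi[3]*S,roi[2]*S),np.uint8)
    f=lambda b,v:fill(m,'side',T(q[:3],b),roi,v)
    f(box(-.033,.033,-.05,.05,z,z+.014),2)
    f(box(-.072,.062,-.075,.075,z+.014,z+.020),1)
    f([(x,y,z+.02) for x in(-.064,-.048) for y in(-.021,.021)],2)
    f(box(-.006,.006,-.045,.045,z+.020,z+.060),2)
    return m
for th in(30,36,42,50):
    D=cv2.morphologyEx(dark(im,roi,th).astype(np.uint8),cv2.MORPH_CLOSE,np.ones((31,31)))>0
    # keep blob at plate
    def cost(q):
        m=model(q);use=m!=2;a=m==1;return ((a^D)&use).sum()/a.sum()
    x0=[p[0]-.001,p[1]+.002,.0229]
    b=fit(cost,x0,[.006,.006,.05]);b=fit(cost,b.x,[.003,-.003,.03]);print(th,b.x.round(4),round(b.fun,3))
m=model(b.x);e=cv2.Canny((m*100).astype(np.uint8),50,100)
v=cv2.resize(im[roi[1]:roi[1]+roi[3],roi[0]:roi[0]+roi[2]],None,fx=S,fy=S,interpolation=cv2.INTER_CUBIC).copy();v[e>0]=(255,0,0)
v=cv2.resize(v,None,fx=.8,fy=.8,interpolation=cv2.INTER_AREA)[:600];cv2.imwrite(f'pics/o{n}.png',np.clip(v.astype(float)*1.6,0,255)[:,:,::-1]);print(v.shape)
E
python3 m4.py 5 322
```

```text
t 12.18 p [0.529  0.245  0.2006] yang 1.27 z [-0. -0. -1.] F [-0.7  0.5 -3.1] gap 11.5 q [ 0.35  0.1   1.58 -0.    1.46  0.32]
30 [0.5284 0.2459 0.023 ] 0.146
36 [0.5281 0.2462 0.0227] 0.146
42 [0.5278 0.2464 0.0217] 0.151
50 [0.5263 0.2469 0.0152] 0.326
(566, 768, 3)[ WARN:0@2.938] global loadsave.cpp:1063 imwrite_ Unsupported depth image for selected encoder is fallbacked to CV_8U.
```

View pics/o5.png

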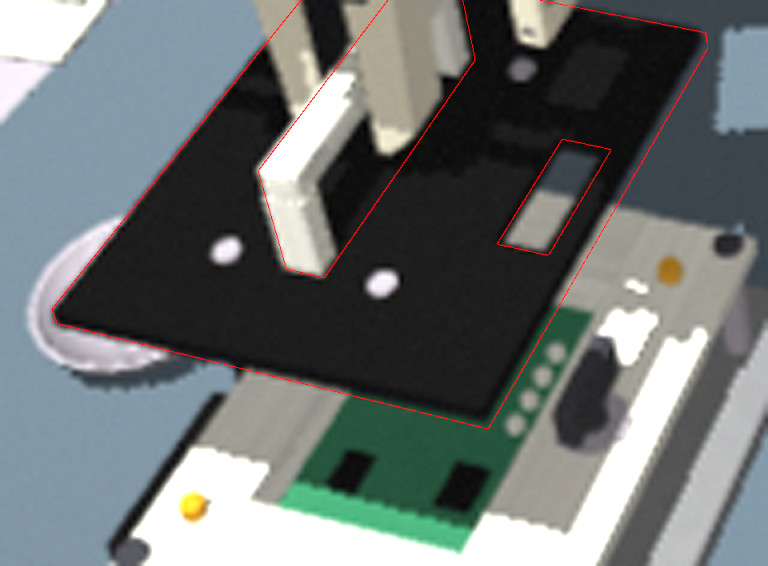

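The overlay fits the slot and the left edges (the lower edge was drawn at the loose threshold). The arm was still settling in that picture, so I'll shoot again at rest.

```bash
python3 - <<'E'
from h import *
snap('side','s6')
E
python3 m4.py 6 322; cp pics/s0.png pics/s0b.png; python3 - <<'E'
from h import *
# slot centroid cross-check: bright quad inside plate
im=cv2.imread('pics/s6.png').max(2).astype(float)
p=ctrl.sense()['eef_pos'];z=p[2]-.051
# exact slot: region seen through plate = intersection of top & bottom outline
roi=(190,335,50,50);g=cv2.resize(im[335:385,190:240],None,fx=S,fy=S,interpolation=cv2.INTER_CUBIC)
def mk(q):
    a=np.zeros(g.shape,np.uint8);b=a.copy()
    for m,zz in((a,z+.02),(b,z+.014)): fill(m,'side',T(q,[(x,y,zz) for x in(-.064,-.048) for y in(-.021,.021)]),roi,1)
    return (a&b)>0
for th in(45,60):
    D=g>th
    def cost(q):
        q=[q[0],q[1],.0222];m=mk(q);near=cv2.dilate(m.astype(np.uint8),np.ones((19,19)))>0
        return ((m^D)&near).sum()/m.sum()
    b=min((fit(cost,[p[0]+i,p[1]+j,0],[.003,.003,.01]) for i in(-.003,0,.003) for j in(-.004,0,.004,.008)),key=lambda s:s.fun);print('slot',th,b.x[:2].round(4),b.fun)
E
```

```text
t 12.22 p [0.5292 0.2449 0.2007] yang 1.25 z [-0. -0. -1.] F [ 0.1 -0.1 -2.3] gap 11.5 q [ 0.35  0.1   1.58 -0.    1.46  0.32]
30 [0.5287 0.2449 0.0186] 0.146
36 [0.5285 0.245  0.0195] 0.147
42 [0.5281 0.2453 0.0201] 0.151
50 [0.5268 0.246  0.0104] 0.321
(566, 768, 3)
slot 45 [0.5287 0.2456] 0.1444947209653092
slot 60 [0.5286 0.2453] 0.46445929526123936[ WARN:0@2.522] global loadsave.cpp:1063 imwrite_ Unsupported depth image for selected encoder is fallbacked to CV_8U.
```

Emit:
step_arm --moves '[0,0.004,-0.04,0,0,0,-1,0,0,-0.05,0,0,0,-1,0,0,-0.04,0,0,0,-1,0,0,0,0,0,0,-1,0,0,0,0,0,0,-1]'

```text
time_s: 12.85
eef_pos: [0.5295, 0.2478, 0.1361]
tool_rot: [2.196, 2.246, 0.001]
contact_force: [-0.3, -0.0, -3.1]
finger_gap: 0.124
gripper_force: 30.0
```

```bash
python3 - <<'E'
from st import *
st();s=snap('side','s7')
v=cv2.resize(s[320:470,100:280],None,fx=4.4,fy=4,interpolation=cv2.INTER_CUBIC);cv2.imwrite('pics/c7.png',np.clip(v[:,:,::-1]*1.5,0,255).astype(np.uint8))
E
python3 m4.py 7 345
```

```text
t 12.85 p [0.5295 0.2478 0.1361] yang 1.28 z [ 0.001  0.    -1.   ] F [-0.3 -0.  -3.1] gap 11.5 q [0.35 0.16 1.64 0.   1.34 0.33]
t 12.9 p [0.5299 0.248  0.1367] yang 1.29 z [ 0.002  0.001 -1.   ] F [ 0.2  0.4 -3.5] gap 11.8 q [0.35 0.16 1.64 0.   1.34 0.33]
30 [0.5289 0.2481 0.0167] 0.184
36 [0.5288 0.2481 0.0194] 0.178
42 [0.5287 0.2479 0.0276] 0.169
50 [0.5288 0.2481 0.0275] 0.241
(456, 768, 3)[ WARN:0@2.403] global loadsave.cpp:1063 imwrite_ Unsupported depth image for selected encoder is fallbacked to CV_8U.
```

View pics/c7.png

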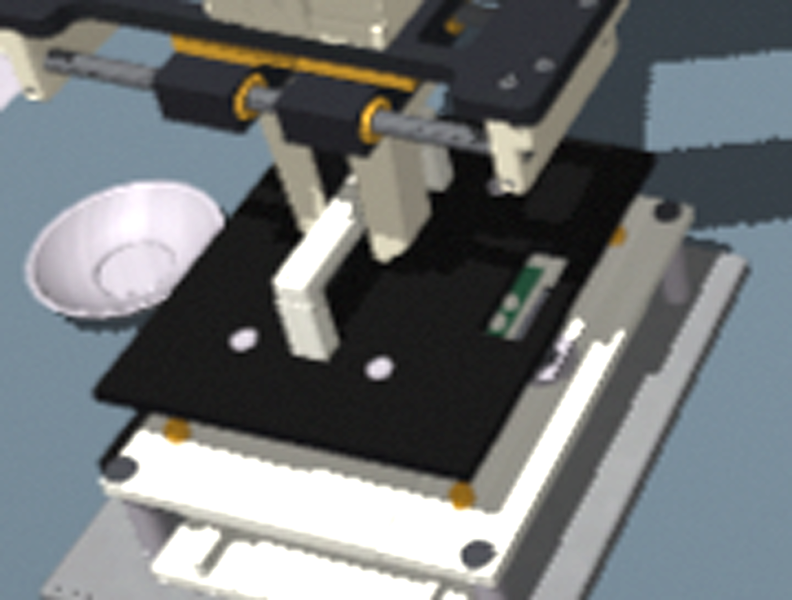

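The side view shows the cover level over the frame. The slot, at crop (525,295), comes down toward the wing, now hidden just under the slot. Descending gently with small corrections.

Emit:
step_arm --moves '[-0.0014,-0.002,-0.008,0,0,0,-1,0,0,-0.01,0,0,0,-1,0,0,-0.01,0,0,0,-1,0,0,-0.008,0,0,0,-1,0,0,0,0,0,0,-1]'

```text
time_s: 13.52
eef_pos: [0.5281, 0.2466, 0.117]
tool_rot: [-2.196, -2.246, 0.002]
contact_force: [0.5, -0.1, -4.2]
finger_gap: 0.127
gripper_force: 30.0
```

Emit:
step_arm --moves '[0,0,-0.006,0,0,0,-1,0,0,-0.006,0,0,0,-1,0,0,-0.005,0,0,0,-1,0,0,0,0,0,0,-1,0,0,0,0,0,0,-1]'

```text
time_s: 14.15
eef_pos: [0.5285, 0.2467, 0.1092]
tool_rot: [2.196, 2.246, 0.0]
contact_force: [0.4, 0.3, -3.1]
finger_gap: 0.128
gripper_force: 30.0
```

No contact, and both the block and the wing are entering. Continuing onto the springs.

Emit:
step_arm --moves '[0,0,-0.004,0,0,0,-1,0,0,-0.004,0,0,0,-1,0,0,-0.003,0,0,0,-1,0,0,0,0,0,0,-1,0,0,0,0,0,0,-1]'

```text
time_s: 14.78
eef_pos: [0.5286, 0.2468, 0.104]
tool_rot: [2.196, 2.246, 0.001]
contact_force: [-1.2, -0.1, 1.6]
finger_gap: 0.132
gripper_force: 30.0
```

Emit:
step_arm --moves '[0,0,-0.003,0,0,0,-1,0,0,-0.003,0,0,0,-1,0,0,0,0,0,0,-1,0,0,0,0,0,0,-1]'

```text
time_s: 15.28
eef_pos: [0.5287, 0.2468, 0.101]
tool_rot: [2.196, 2.246, 0.001]
contact_force: [-1.8, -0.9, 5.1]
finger_gap: 0.122
gripper_force: 30.0
```

Emit:
step_arm --moves '[0,0,-0.003,0,0,0,-1,0,0,-0.003,0,0,0,-1,0,0,0,0,0,0,-1,0,0,0,0,0,0,-1]'

```text
time_s: 15.78
eef_pos: [0.5284, 0.2468, 0.0989]
tool_rot: [-2.196, -2.246, -0.0]
contact_force: [-7.9, -2.5, 12.6]
finger_gap: 0.129
gripper_force: 30.0
```

Emit:
step_arm --moves '[0,0,-0.003,0,0,0,-1,0,0,0,0,0,0,-1,0,0,0,0,0,0,-1]'

```text
time_s: 16.15
eef_pos: [0.5283, 0.2468, 0.0985]
tool_rot: [-2.196, -2.247, 0.0]
contact_force: [-13.8, -5.0, 23.2]
finger_gap: 0.127
gripper_force: 30.0
```

Emit:
step_arm --moves '[-0.003,-0.001,0,0,0,0,-1,0,0,0,0,0,0,-1,0,0,0,0,0,0,-1]'

```text
time_s: 16.52
eef_pos: [0.5282, 0.2468, 0.0986]
tool_rot: [2.195, 2.245, 0.005]
contact_force: [-4.7, -1.7, 15.9]
finger_gap: 0.124
gripper_force: 30.0
```

```bash
python3 - <<'E'
from st import *
s=st();print(np.round(s['wrist_torque'],2));s=snap('side','s8')
v=cv2.resize(s[330:480,100:280],None,fx=4.4,fy=4,interpolation=cv2.INTER_CUBIC);cv2.imwrite('pics/c8.png',np.clip(v[:,:,::-1]*1.5,0,255).astype(np.uint8))
E
```

```text
t 16.52 p [0.5282 0.2468 0.0986] yang 1.3 z [ 0.003  0.001 -1.   ] F [-4.7 -1.7 15.9] gap 11.5 q [0.35 0.19 1.68 0.   1.27 0.33]
[-0.28  0.8   0.  ]
```

View pics/c8.png

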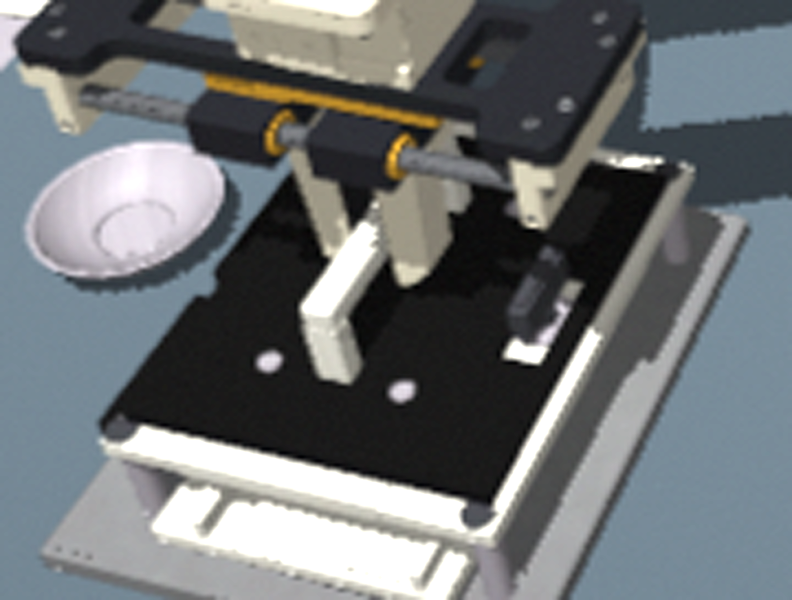

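The picture shows the cover flat on the frame with its edges on the plate, and the wing standing through the slot at crop (537,295). I'll add a little push for margin, then hand in.

Emit:
step_arm --moves '[0,0,-0.001,0,0,0,-1,0,0,0,0,0,0,-1,0,0,0,0,0,0,-1,0,0,0,0,0,0,-1]'

```text
time_s: 17.08
eef_pos: [0.5282, 0.2468, 0.0985]
tool_rot: [2.195, 2.246, 0.005]
contact_force: [-6.7, -2.6, 18.3]
finger_gap: 0.124
gripper_force: 30.0
```

```bash
python3 - <<'E'
from st import *
st();print(ctrl.finish_job())
E
```

```text
t 17.07 p [0.5282 0.2468 0.0985] yang 1.3 z [ 0.003  0.001 -1.   ] F [-6.7 -2.6 18.3] gap 11.5 q [0.35 0.19 1.68 0.   1.27 0.33]
the job is handed in; nothing more can be done
None
```

I handed the job in at 17.1 s: the wing is in line with the slot, and the cover is on the frame with the wing through it, pressed flush with about 18 N, still gripped and not locked; no verdict came back.

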